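Tamp the off-cut blocks level in their box

ROBOT

A 6-joint arm with a two-finger parallel gripper is mounted at the origin on the work surface. World frame = base frame: x ahead of the robot, y to its left, z up, the work surface at z = 0. Lengths are in m, angles in rad, forces in N, time in s.
With the tool pointing down it reaches from about 0.35 to 0.85 m from the base axis. Payload 8.1 kg.
Tool frame: the origin (TCP) lies on the mounting face of the last link; the fingertips stand 186 mm ahead of it and the grasp point (between the pads) lies 167 mm ahead of it; z points along the fingers, y is the line along which they close (so a half turn about z gives the same grasp; the last joint's range is limited). The gripper opens to 93 mm and grips with 3 to 60 N. Pads are 15 mm wide; open, the fingers measure 128 mm over their backs; the gripper's body (75 mm by 188 mm) begins 65 mm behind the grasp point.
Start: joints at [-1.29, 0.13, 1.488, -0, 1.523, -0.085], TCP at [0.215, -0.56, 0.405] pointing down, gripper open.
Joint ranges: [-2.96, 2.96], [-0.89, 2.26], [0.02, 2.5], [-1.34, 4.48], [0, 2.73], [-2.66, 2.66]. Speed limits (rad/s): [2.39, 2.39, 2.79, 3.14, 3.14, 3.14].

INTERFACE

Orientations are given as a rotation vector (axis times angle).
In Python, from plant import read_state, read_camera, camera_params, close_job gives the robot as it stands. The module is installed in compiled form; this text tells all that it offers.
- The arm moves only by the tool servo_tool, never from a script. Its argument "increments" is a list of rows, each an object with "slide": the shift along the tool's x, y, z in mm, a list of three; "dr": the turn, a rotation vector about the tool's x, y, z in rad, a list of three; "jaw": the closure, from 0 (fully open) to 1 (shut). In form: [{"slide": [x, y, z], "dr": [ax, ay, az], "jaw": jaw}, ...]. A call has 1 to 20 rows; each row is the pose to reach, as a shift and turn from the pose commanded when the call began, along the tool's axes at that moment; what a row does not reach only later rows make up. A row lasts 1/10 s, in which the tool goes at most 50 mm and 8.59 degrees, less where a joint would pass 70% of its speed; a pose out of reach is approached as far as the arm can. A call with a gripper value outside its range is refused whole. The fingers move at their own pace and stop on an object; "force" is the grip in N (left out, the last holds). Time passes only in rows, so rows that repeat a pose let the fingers close. It gives the time, the measured TCP pose, the force, the opening and the grip force at its end, in the units of the state.
- read_state(): the state, without advancing time (a new reading comes with each control period).
- read_camera(name): name is "scene" or "top" or "wrist"; returns (picture, depth): 400x640x3 uint8, red, green, blue; 400x640 float32, m along the optical axis (not along the pixel's ray), 0 where there is no reading.
- camera_params(name): a dict with "fx", "fy", "cx", "cy" (pixels), "rvec" (rotation vector, rad) and "tvec" (3), from world to camera coordinates, as OpenCV has them. Camera axes: x right, y down, z forward; pixel columns grow to the right and rows downward; lengths in m; the calibration is good to about 2 mm. The wrist camera is an equidistant fisheye: a pixel r from the principal point sees the ray r / f radians off the axis. A picture is of the moment at which its call begins: read the wrist's pose just before it. camera_params takes no time and is no camera call; for the wrist camera it gives the pose at the moment of the call.
- close_job(): hands the job in; it is judged then, once.
The state is a dict: "t": time; "q": joint angles; "dq": joint speeds; "joint_torque": joint torques, N m; "tool_pos": TCP position; "orientation": TCP orientation; "force": force on the tool from outside, world axes, zero at the start; "wrist_torque": the same for the moment, N m; "opening": finger opening in m; "gripper_force": force on a finger pad.
Only numpy, scipy, OpenCV 4.12 (cv2) and the standard library are available. Lean on these libraries where they do the work, as an engineer would, in place of code of your own. Each camera call takes 0.05 s, during which the arm holds its last target. There are 200 camera calls.

TASK

Take the wooden tamper by its handle and press the off-cut blocks that stick up in the wooden box down with it, until all five lie flat and level on the box floor. Then stand the tamper upright back on its cork mat and let go. Use only the tamper on the blocks, not the hand, and leave the finished bottles standing where they are.

Things in the scene. Friction and masses are not known exactly. Their poses are not given: they have to be found in the camera images.
- bin: Open wooden box fixed to the table, outer 150 (x) x 270 (y) x 85 (z) mm, walls 10 mm, floor 10 mm thick, so the inside is 130 x 250 mm and 75 mm deep. Origin: centre of its underside on the table; y along its long side, z up. The five blocks lie in it side by side along y, each with its length across the box (about along x).
- mat: Square cork mat 150 x 150 x 6 mm fixed flat on the table. Origin: centre of its underside.
- tamper_handle (a point): Flat wooden tamper, 300 g: a square plate 80 x 80 x 18 mm with an upright square handle 30 x 30 mm rising from its centre to 148 mm above the plate's underside. It starts standing on the cork mat. The point is on the handle's axis, 105 mm above the plate's underside (43 mm below the handle's top); z points up the handle, x and y square to the sides of plate and handle.
- tamper_foot (a point): The same tamper: centre of the plate's underside, same axes.
- block_a_mid (a point): Wooden off-cut block, 110 (own x) x 44 (y) x 28 (z, its thickness) mm, about 88 g, loose in the box. The point is the block's centre; axes are the block's own. It starts leaning about 37 degrees against one long wall of the box, one 44 mm end edge on the box floor and the other end raised, its top corner about 99 mm above the table; pressed from above on the raised end its foot slides out and it drops flat. Which place along the box it has varies.
- block_b_mid (a point): Wooden off-cut block, 110 (own x) x 44 (y) x 28 (z, its thickness) mm, about 88 g, loose in the box. The point is the block's centre; axes are the block's own. It starts lying flat on the box floor. Which place along the box it has varies.
- block_c_mid (a point): Wooden off-cut block, 110 (own x) x 44 (y) x 28 (z, its thickness) mm, about 88 g, loose in the box. The point is the block's centre; axes are the block's own. It starts leaning about 37 degrees against one long wall of the box, one 44 mm end edge on the box floor and the other end raised, its top corner about 99 mm above the table; pressed from above on the raised end its foot slides out and it drops flat. Which place along the box it has varies.
- block_d_mid (a point): Wooden off-cut block, 110 (own x) x 44 (y) x 28 (z, its thickness) mm, about 88 g, loose in the box. The point is the block's centre; axes are the block's own. It starts lying flat on the box floor. Which place along the box it has varies.
- block_e_mid (a point): Wooden off-cut block, 110 (own x) x 44 (y) x 28 (z, its thickness) mm, about 88 g, loose in the box. The point is the block's centre; axes are the block's own. It starts leaning about 37 degrees against one long wall of the box, one 44 mm end edge on the box floor and the other end raised, its top corner about 99 mm above the table; pressed from above on the raised end its foot slides out and it drops flat. Which place along the box it has varies.
- bottle0_mid (a point): Finished turned wooden bottle, pear-shaped, 72 mm wide, 122 mm high, 180 g, standing loose on the table beyond the box. The point is on its axis 61 mm above its foot; z up its axis. Leave alone.
- bottle1_mid (a point): Finished turned wooden bottle, straight-sided, 74 mm wide, 125 mm high, 180 g, standing loose on the table beyond the box. The point is on its axis 62 mm above its foot; z up its axis. Leave alone.
- bottle2_mid (a point): Finished turned wooden bottle, squat, 80 mm wide, 78 mm high, 180 g, standing loose on the table beyond the box. The point is on its axis 39 mm above its foot; z up its axis. Leave alone.

How it is judged:
On the way, in this order (a step that is already met when the one before it is completed fails the run):
1. the tamper is held and lifted at least 40 mm off its mat (z of tamper_foot in the frame of mat above 0.046 m and contact force between tamper and the fingers above 1 N), for 0.2 s.
2. the tamper presses on a block that sticks up ((contact force between tamper and block_a above 0.5 N or contact force between tamper and block_c above 0.5 N or contact force between tamper and block_e above 0.5 N)).
3. all five blocks lie flat on the floor of the box (z of block_a_mid in the frame of bin between 0.016 and 0.03 m and angle between the z axis of each of block_a_mid, block_b_mid, block_c_mid, block_d_mid, block_e_mid and the z axis of bin, either way round below 0.12 rad and x of block_a_mid in the frame of bin between -0.065 and 0.065 m and y of block_a_mid in the frame of bin between -0.125 and 0.125 m and z of block_b_mid in the frame of bin between 0.016 and 0.03 m and x of block_b_mid in the frame of bin between -0.065 and 0.065 m and y of block_b_mid in the frame of bin between -0.125 and 0.125 m and z of block_c_mid in the frame of bin between 0.016 and 0.03 m and x of block_c_mid in the frame of bin between -0.065 and 0.065 m and y of block_c_mid in the frame of bin between -0.125 and 0.125 m and z of block_d_mid in the frame of bin between 0.016 and 0.03 m and x of block_d_mid in the frame of bin between -0.065 and 0.065 m and y of block_d_mid in the frame of bin between -0.125 and 0.125 m and z of block_e_mid in the frame of bin between 0.016 and 0.03 m and x of block_e_mid in the frame of bin between -0.065 and 0.065 m and y of block_e_mid in the frame of bin between -0.125 and 0.125 m), for 0.2 s.
At the end, for the whole second after the job is handed in: All five blocks lie flat on the box floor (centre at most 6 mm too high, tilt under 0.12 rad); the tamper stands upright (under 0.06 rad), released and at rest, its plate centre within 50 mm of the mat's along each side; each bottle upright (0.15 rad), within 20 mm of its start (all of step 3 and x of tamper_foot in the frame of mat between -0.05 and 0.05 m and y of tamper_foot in the frame of mat between -0.05 and 0.05 m and z of tamper_foot in the frame of mat below 0.01 m and angle between tamper_foot's own z axis and vertical below 0.06 rad and contact force between tamper and the fingers below 0.1 N and linear speed of tamper below 0.02 m/s and angle between each of bottle0_mid, bottle1_mid, bottle2_mid's own z axis and vertical below 0.15 rad and distance of each of bottle0_mid, bottle1_mid, bottle2_mid from where it was at the start of the episode below 0.02 m); the robot touches nothing.
It fails at once if the hand or arm pushes a block (over 1 N) (contact force between any of the fingers, the arm and block_a above 1 N or contact force between any of the fingers, the arm and block_b above 1 N or contact force between any of the fingers, the arm and block_c above 1 N or contact force between any of the fingers, the arm and block_d above 1 N or contact force between any of the fingers, the arm and block_e above 1 N).
It fails at once if a bottle is knocked over or shifted more than 20 mm (angle between any of bottle0_mid, bottle1_mid, bottle2_mid's own z axis and vertical above 0.4 rad or distance of any of bottle0_mid, bottle1_mid, bottle2_mid from where it was at the start of the episode above 0.02 m).
It also fails if it takes over 72 s, if anything falls off the work surface, if the arm or the gripper's body presses on something with over 40 N, if the wrist force passes 120 N, or if a joint passes its speed limit or range.

## Working session

There is one attempt and no reset: what is moved stays moved. The work goes in short steps, Python scripts to look and compute and a tool call to move; the robot and the scene stay as the last step left them, time stands still between calls to the robot, and variables do not carry over. Pictures are saved under pics/ and viewed, at most 10 in all, crops included, and the job is handed in when it is done.

Besides the shell and the picture viewer there is one more tool, called after ">>>" as name(argument=value, ...), one argument or row to a line, values as JSON. servo_tool: Moves the arm, as the interface text tells. Its arguments: {"type":"object","properties":{"increments":{"type":"array"},"force":{"type":"number"}},"required":["increments"]}

```bash
mkdir -p pics
cat > h.py <<'E'
import numpy as np, cv2
from plant import *
def cloud(name):
    im,d=read_camera(name); p=camera_params(name)
    v,u=np.mgrid[0:400,0:640]
    pc=np.stack([(u-p['cx'])/p['fx']*d,(v-p['cy'])/p['fy']*d,d],-1)
    R=cv2.Rodrigues(np.array(p['rvec'],float))[0]
    w=(pc-np.array(p['tvec']).ravel())@R
    w[d==0]=np.nan
    return im,w
E
python3 - <<'E'
from h import *
for n in ['top','scene']:
    im,w=cloud(n); cv2.imwrite(f'pics/{n}0.png',im[:,:,::-1]); np.save(n+'.npy',w)
s=read_state();print(s)
E
```

```text
{'t': 0.1, 'q': array([-1.29038450e+00,  1.31087926e-01,  1.48916360e+00,  2.08553830e-05,
        1.52297012e+00, -8.54033952e-02]), 'dq': array([ 0.00084202, -0.00157761, -0.002708  , -0.00062095,  0.00025271,
        0.00091792]), 'joint_torque': array([ 1.08590240e-03, -5.61338961e+01, -4.93095160e+01,  7.69633474e-02,
        2.91636674e-02, -2.90236665e-05]), 'tool_pos': array([ 0.21459416, -0.56009996,  0.40379444]), 'orientation': array([-3.08759178e+00, -5.71125728e-01,  2.16422625e-04]), 'force': array([ 0.05655519, -0.16927348,  0.17933627]), 'wrist_torque': array([-0.03208284,  0.06099155,  0.01502955]), 'gripper_force': 0.0, 'opening': 0.092518681487379}
```

View pics/top0.png

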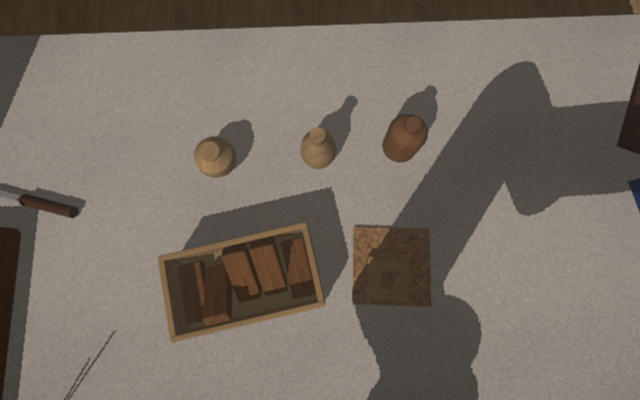

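View pics/scene0.png

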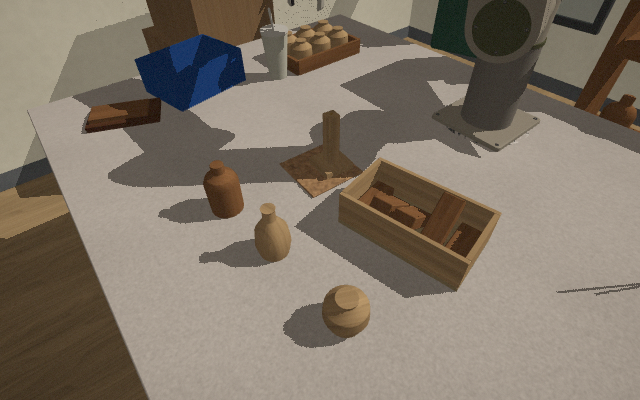

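The top view shows the box with corners near (160,257), (304,224), (324,303) and (173,341). The mat spans (353,227) to (431,305), with the tamper near (392,275). Three bottles stand above the box in the image. I'll measure these next from the depth.

Run:
```python
from h import *
w=np.load('top.npy'); im=cv2.imread('pics/top0.png')
W=np.load('scene.npy')
P=np.vstack([w[200:350,150:440].reshape(-1,3)])
z=w[...,2]
def px(u,v): return np.round(w[v,u],3)
for u,v in [(353,227),(431,228),(431,304),(353,304),(390,278)]: print((u,v),px(u,v))
m=(z>0.13)&(z<0.2); m[:,:340]=0; m[:220]=0;m[320:]=0;m[:,440:]=0
q=w[m]; print('handle top',len(q),q.mean(0) if len(q) else '', cv2.minAreaRect((q[:,:2]*1000).astype(np.float32)) if len(q) else '')
m=(z>0.012)&(z<0.025); m[:,:340]=0; m[:220]=0;m[310:]=0;m[:,440:]=0
q=w[m]; print('plate',len(q),cv2.minAreaRect((q[:,:2]*1000).astype(np.float32)))
m=(z>0.003)&(z<0.009); m[:,:345]=0; m[:220]=0;m[310:]=0;m[:,440:]=0
q=w[m]; print('mat',len(q),cv2.minAreaRect((q[:,:2]*1000).astype(np.float32)))
# rim: depth only rim colour
hsv=cv2.cvtColor(im,cv2.COLOR_BGR2HSV)
m=(z>0.079)&(z<0.089);m[:,:150]=0;m[:,330:]=0;m[:220]=0;m[350:]=0
q=w[m]; r=cv2.minAreaRect((q[:,:2]*1000).astype(np.float32)); print('rim',len(q),r)
for (u,v) in [(213,150),(318,140),(410,130)]: 
    s=w[v-35:v+35,u-25:u+25].reshape(-1,3); s=s[s[:,2]>.03]; print('bottle',s[:,:2].min(0),s[:,:2].max(0),s[:,2].max())
# scene handle
ms=(W[...,2]>0.03)&(W[...,2]<0.17);ms[:, :315]=0;ms[:,345:]=0;ms[:105]=0;ms[165:]=0
q=W[ms];print('scene handle',q.mean(0),q.min(0),q.max(0),cv2.minAreaRect((q[:,:2]*1000).astype(np.float32)))
c=im[215:350,150:440]; c=cv2.resize(c,None,fx=2.7,fy=2.7,interpolation=cv2.INTER_CUBIC); c=cv2.convertScaleAbs(c,alpha=1.8,beta=10)
cv2.imwrite('pics/crop.png',c)
# height map box frame
c0=np.array(r[0])/1000; box=cv2.boxPoints(r)/1000; print(box)
```

```text
(353, 227) [ 0.577 -0.063 -0.003]
(431, 228) [ 0.572 -0.217  0.001]
(431, 304) [ 0.425 -0.206  0.002]
(353, 304) [ 0.428 -0.057  0.001]
(390, 278) [ 0.481 -0.108  0.131]
handle top 429 [ 0.47609976 -0.12004177  0.15250707] ((475.958251953125, -121.27355194091797), (29.340110778808594, 29.99542999267578), 85.1680908203125)
plate 1002 ((475.91973876953125, -122.29247283935547), (80.38661193847656, 79.8583755493164), 84.11449432373047)
mat 4046 ((504.6572265625, -138.94952392578125), (186.5900115966797, 167.15896606445312), 89.32329559326172)
rim 3797 ((480.0526123046875, 145.00363159179688), (150.2733612060547, 270.6904602050781), 11.894744873046875)
bottle [0.67871052 0.16728915] [0.75644699 0.24418459] 0.08260623907694323
bottle [ 0.69349789 -0.03197114] [0.75745503 0.03775   ] 0.12477486163354479
bottle [ 0.70646868 -0.19961127] [ 0.77891559 -0.12718237] 0.127862355589379
scene handle [ 0.4837832  -0.11459062  0.10140616] [ 0.46288936 -0.13736237  0.03010058] [ 0.4951266  -0.10400948  0.1562998 ] ((478.5466003417969, -120.64473724365234), (31.4354305267334, 31.69317054748535), 85.04049682617188)
[[ 0.37863266  0.26195598]
 [ 0.43442586 -0.00292221]
 [ 0.5814725   0.0280513 ]
 [ 0.52567935  0.29292947]]
```

View pics/crop.png

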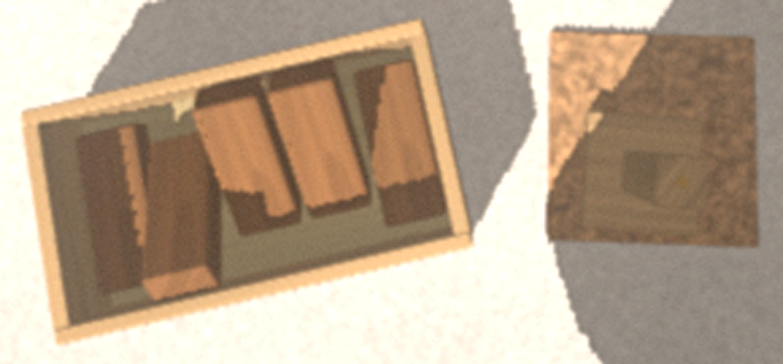

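The crop shows five blocks. From the left: one flat; one leaning toward the near wall; two leaning toward the far wall, probably; one flat. I'll check this with a height grid in the box frame.

```bash
cat >> h.py <<'E'
BX=np.array([.979,.206]);BY=np.array([-.206,.979]);BC=np.array([.480,.145])
def grid(w):
    p=w.reshape(-1,3);p=p[~np.isnan(p[:,0])]
    x=(p[:,:2]-BC)@BX*1000;y=(p[:,:2]-BC)@BY*1000
    print('rows y, cols x', list(range(-60,61,12)))
    for yy in range(-120,121,8):
        print('%5d'%yy,*['%4.0f'%(1000*np.median(p[m,2])) if (m:=(abs(x-xx)<6)&(abs(y-yy)<4)).any() else '   .' for xx in range(-60,61,12)])
E
python3 - <<'E'
from h import *
grid(np.load('top.npy'))
R=cv2.Rodrigues(np.array(read_state()['orientation']))[0];print(R.round(3))
E
```

```text
rows y, cols x [-60, -48, -36, -24, -12, 0, 12, 24, 36, 48, 60]
 -120   23   37   37   38   37   37   38   37   38   37   22
 -112   19   38   38   38   38   38   38   38   38   38   20
 -104   20   38   38   38   38   38   38   39   38   38   20
  -96   19   38   38   38   37   38   38   38   38   38   29
  -88   22   38   38   39   38   38   38   38   38   38   26
  -80   12   37   37   37   38   38   38   38   37   38   19
  -72   12   10   12   33   39   48   46   55   72   75   40
  -64   11   10   36   45   53   62   72   80   90   95   81
  -56   12   10   35   44   53   63   71   81   90   96   84
  -48   11   10   36   44   53   62   71   81   90   96   84
  -40   12   10   35   44   53   62   72   81   90   97   84
  -32   12   10   35   43   52   62   72   80   90   97   84
  -24   11   10   11   31   41   52   63   72   82   86   80
  -16   11   10   36   45   54   62   71   79   88   95   81
   -8   12   10   35   44   54   63   70   80   89   95   82
    0   12   10   36   45   53   62   71   80   89   96   84
    8   11   10   35   44   52   62   71   80   88   95   84
[... 227 characters left out ...]
45   37   10   49
   48   82   94   88   80   71   62   54   44   36   10   12
   56   84   95   88   80   70   62   54   45   35   10   13
   64   83   95   89   79   71   62   53   45   34   10   12
   72   83   96   87   81   70   62   52   43   35   10   11
   80   76    .    .   41   37   38   37   36   35   31   13
   88   66   38   38   38   38   38   38   38   38   38   20
   96   48   38   38   38   38   38   38   38   38   38   27
  104   13   38   37   38   38   38   38   38   38   38   24
  112   30   38   38   38   38   38   38   38   37   38   23
  120   23   38   38   38   38   38   38   38   38   39   30
[[ 0.934  0.358 -0.   ]
 [ 0.358 -0.934  0.002]
 [ 0.    -0.002 -1.   ]]
```

The three leaning blocks sit at box y ≈ -48 and +2 (raised at +x) and y ≈ +54 (raised at -x). I'll move above the tamper first.

>>> servo_tool(
  increments=[
    {"slide": [40,-31,0],"dr": [0,0,-0.12],"jaw": 0},
    {"slide": [80,-63,0],"dr": [0,0,-0.24],"jaw": 0},
    {"slide": [120,-95,0],"dr": [0,0,-0.36],"jaw": 0},
    {"slide": [160,-126,0],"dr": [0,0,-0.48],"jaw": 0},
    {"slide": [200,-158,0],"dr": [0,0,-0.6],"jaw": 0},
    {"slide": [240,-189,0],"dr": [0,0,-0.72],"jaw": 0},
    {"slide": [280,-221,0],"dr": [0,0,-0.84],"jaw": 0},
    {"slide": [320,-252,0],"dr": [0,0,-0.96],"jaw": 0},
    {"slide": [360,-284,0],"dr": [0,0,-1.05],"jaw": 0},
    {"slide": [401,-315.5,0],"dr": [0,0,-1.11],"jaw": 0},
    {"slide": [401,-315.5,0],"dr": [0,0,-1.11],"jaw": 0},
    {"slide": [401,-315.5,0],"dr": [0,0,-1.11],"jaw": 0},
    {"slide": [401,-315.5,0],"dr": [0,0,-1.11],"jaw": 0},
    {"slide": [401,-315.5,0],"dr": [0,0,-1.11],"jaw": 0},
    {"slide": [401,-315.5,0],"dr": [0,0,-1.11],"jaw": 0},
    {"slide": [401,-315.5,0],"dr": [0,0,-1.11],"jaw": 0},
  ],
)

```text
t: 1.7
tool_pos: [0.4758, -0.1233, 0.4047]
orientation: [2.327, 2.111, -0.0]
force: [-0.2, 0.2, -1.0]
opening: 0.093
gripper_force: 0.0
```

Run:
```python
from h import *
s=read_state();print(s['t'],s['tool_pos'],cv2.Rodrigues(np.array(s['orientation']))[0].round(3),s['q'].round(2))
im,d=read_camera('wrist');cv2.imwrite('pics/w1.png',im[:,:,::-1])
```

```text
1.7 [ 0.47584396 -0.12333155  0.4047488 ] [[ 0.097  0.995 -0.   ]
 [ 0.995 -0.097 -0.   ]
 [-0.    -0.    -1.   ]] [-0.36 -0.17  1.78 -0.    1.53 -0.26]
```

View pics/w1.png

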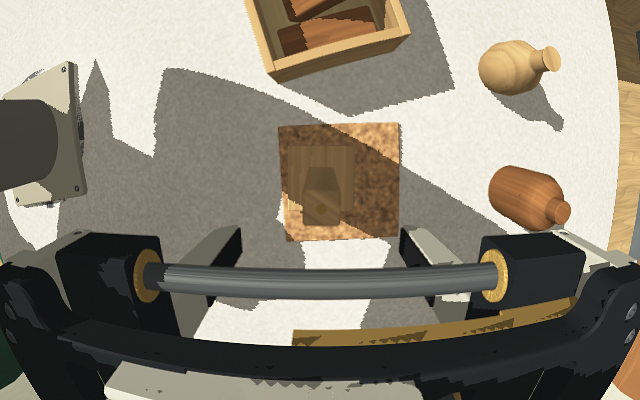

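The wrist view shows the handle near (322,195), between the fingers, with the plate's sides parallel to the tool axes. I'll descend and grip.

>>> servo_tool(
  increments=[
    {"slide": [1,0,30],"dr": [0,0,0],"jaw": 0},
    {"slide": [1,0,60],"dr": [0,0,0],"jaw": 0},
    {"slide": [1,0,90],"dr": [0,0,0],"jaw": 0},
    {"slide": [1,0,115],"dr": [0,0,0],"jaw": 0},
    {"slide": [1,0,128],"dr": [0,0,0],"jaw": 0},
    {"slide": [1,0,128],"dr": [0,0,0],"jaw": 0},
    {"slide": [1,0,128],"dr": [0,0,0],"jaw": 0},
    {"slide": [1,0,128],"dr": [0,0,0],"jaw": 1},
    {"slide": [1,0,128],"dr": [0,0,0],"jaw": 1},
    {"slide": [1,0,128],"dr": [0,0,0],"jaw": 1},
    {"slide": [1,0,128],"dr": [0,0,0],"jaw": 1},
    {"slide": [1,0,128],"dr": [0,0,0],"jaw": 1},
    {"slide": [1,0,128],"dr": [0,0,0],"jaw": 1},
    {"slide": [1,0,128],"dr": [0,0,0],"jaw": 1},
    {"slide": [1,0,128],"dr": [0,0,0],"jaw": 1},
    {"slide": [1,0,128],"dr": [0,0,0],"jaw": 1},
  ],
  force=50,
)

```text
t: 3.35
tool_pos: [0.4763, -0.1212, 0.2766]
orientation: [-2.324, -2.113, 0.0]
force: [-0.1, 0.0, -2.3]
opening: 0.0299
gripper_force: 49.9
```

Gripped at an opening of 29.9 mm. Next I lift and carry the tamper over the first two leaning blocks.

>>> servo_tool(
  increments=[
    {"slide": [0,0,-20],"dr": [0,0,0],"jaw": 1},
    {"slide": [0,0,-45],"dr": [0,0,0],"jaw": 1},
    {"slide": [0,0,-75],"dr": [0,0,0],"jaw": 1},
    {"slide": [0,0,-105],"dr": [0,0,0],"jaw": 1},
    {"slide": [0,0,-130],"dr": [0,0,0],"jaw": 1},
    {"slide": [0,0,-145],"dr": [0,0,0],"jaw": 1},
    {"slide": [0,0,-145],"dr": [0,0,0],"jaw": 1},
    {"slide": [25,0.5,-145],"dr": [0,0,-0.03],"jaw": 1},
    {"slide": [55,1,-145],"dr": [0,0,-0.07],"jaw": 1},
    {"slide": [85,1.5,-145],"dr": [0,0,-0.11],"jaw": 1},
    {"slide": [115,2,-145],"dr": [0,0,-0.15],"jaw": 1},
    {"slide": [145,2.5,-145],"dr": [0,0,-0.19],"jaw": 1},
    {"slide": [175,3,-145],"dr": [0,0,-0.23],"jaw": 1},
    {"slide": [205,3.5,-145],"dr": [0,0,-0.26],"jaw": 1},
    {"slide": [230,4,-145],"dr": [0,0,-0.29],"jaw": 1},
    {"slide": [248,4.5,-145],"dr": [0,0,-0.305],"jaw": 1},
    {"slide": [248,4.5,-145],"dr": [0,0,-0.305],"jaw": 1},
    {"slide": [248,4.5,-145],"dr": [0,0,-0.305],"jaw": 1},
    {"slide": [248,4.5,-145],"dr": [0,0,-0.305],"jaw": 1},
  ],
)

```text
t: 5.25
tool_pos: [0.5042, 0.1245, 0.4206]
orientation: [-1.977, -2.441, 0.002]
force: [-0.7, 0.3, -3.1]
opening: 0.03
gripper_force: 49.9
```

Run:
```python
from h import *
s=read_state();p=s['tool_pos'];print(s['t'],p,cv2.Rodrigues(np.array(s['orientation']))[0].round(3),s['force'],s['wrist_torque'])
print('box xy',(p[:2]-BC)@BX,(p[:2]-BC)@BY)
im,w=cloud('scene');np.save('s2.npy',w);cv2.imwrite('pics/s2.png',im[80:340,150:550,::-1])
m=(w[...,2]>.14)&(w[...,2]<.2)&(np.hypot(w[...,0]-p[0],w[...,1]-p[1])<.07)
q=w[m]; b=np.stack([(q[:,:2]-BC)@BX,(q[:,:2]-BC)@BY,q[:,2]],1)
print(b.min(0),b.max(0),len(q))
```

```text
5.25 [0.5041811  0.12452612 0.42059828] [[-0.208  0.978 -0.002]
 [ 0.978  0.208 -0.001]
 [-0.    -0.002 -1.   ]] [-0.70034872  0.34029642 -3.05922292] [ 0.01700365 -0.04971125  0.0035653 ]
box xy 0.019455682299774082 -0.0250252345152904
[-0.01975444 -0.0662897   0.15001586] [0.06188625 0.01388497 0.19996242] 1603
```

View pics/s2.png

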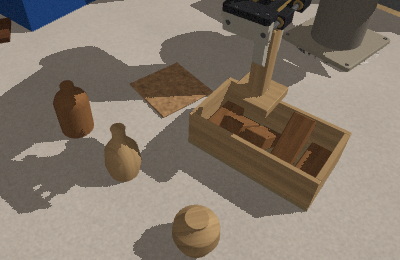

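The tamper is held upright. Its plate spans box x -20 to 62 and y -66 to 14, so it fits inside the walls. Pressing now.

>>> servo_tool(
  increments=[
    {"slide": [0,-1.5,20],"dr": [0,0,0],"jaw": 1},
    {"slide": [0,-1.5,40],"dr": [0,0,0],"jaw": 1},
    {"slide": [0,-1.5,46],"dr": [0,0,0],"jaw": 1},
    {"slide": [0,-1.5,50],"dr": [0,0,0],"jaw": 1},
    {"slide": [0,-1.5,54],"dr": [0,0,0],"jaw": 1},
    {"slide": [0,-1.5,58],"dr": [0,0,0],"jaw": 1},
    {"slide": [0,-1.5,62],"dr": [0,0,0],"jaw": 1},
    {"slide": [0,-1.5,66],"dr": [0,0,0],"jaw": 1},
    {"slide": [0,-1.5,70],"dr": [0,0,0],"jaw": 1},
    {"slide": [0,-1.5,74],"dr": [0,0,0],"jaw": 1},
    {"slide": [0,-1.5,78],"dr": [0,0,0],"jaw": 1},
    {"slide": [0,-1.5,82],"dr": [0,0,0],"jaw": 1},
    {"slide": [0,-1.5,82],"dr": [0,0,0],"jaw": 1},
  ],
  force=60,
)

```text
t: 6.6
tool_pos: [0.5026, 0.1249, 0.3388]
orientation: [-1.976, -2.441, 0.002]
force: [-0.2, 0.2, -2.7]
opening: 0.0299
gripper_force: 59.9
```

Run:
```python
from h import *
s=read_state();print(s['t'],s['tool_pos'],s['force'],s['wrist_torque'])
```

```text
6.6 [0.50259813 0.12486838 0.33881086] [-0.16129126  0.17717999 -2.72761802] [-0.08971059 -0.10082268  0.01748666]
```

>>> servo_tool(
  increments=[
    {"slide": [0,0,4],"dr": [0,0,0],"jaw": 1},
    {"slide": [0,0,8],"dr": [0,0,0],"jaw": 1},
    {"slide": [0,0,12],"dr": [0,0,0],"jaw": 1},
    {"slide": [0,0,16],"dr": [0,0,0],"jaw": 1},
    {"slide": [0,0,20],"dr": [0,0,0],"jaw": 1},
    {"slide": [0,0,23],"dr": [0,0,0],"jaw": 1},
    {"slide": [0,0,26],"dr": [0,0,0],"jaw": 1},
    {"slide": [0,0,28],"dr": [0,0,0],"jaw": 1},
    {"slide": [0,0,28],"dr": [0,0,0],"jaw": 1},
  ],
)

```text
t: 7.5
tool_pos: [0.5028, 0.1249, 0.3114]
orientation: [-1.976, -2.442, 0.001]
force: [-0.2, 0.6, -3.1]
opening: 0.0297
gripper_force: 59.9
```

Run:
```python
from h import *
s=read_state();print(s['t'],s['tool_pos'],s['force'],s['wrist_torque'])
```

```text
7.5 [0.50277806 0.12486949 0.31136404] [-0.22001253  0.57776121 -3.09656224] [-0.02246364 -0.11484089 -0.00315024]
```

>>> servo_tool(
  increments=[
    {"slide": [0,0,-25],"dr": [0,0,0],"jaw": 1},
    {"slide": [0,0,-60],"dr": [0,0,0],"jaw": 1},
    {"slide": [0,0,-90],"dr": [0,0,0],"jaw": 1},
    {"slide": [0,0,-110],"dr": [0,0,0],"jaw": 1},
    {"slide": [20,-9,-110],"dr": [0,0,0],"jaw": 1},
    {"slide": [45,-20,-110],"dr": [0,0,0],"jaw": 1},
    {"slide": [65,-30,-110],"dr": [0,0,0],"jaw": 1},
    {"slide": [80,-36,-110],"dr": [0,0,0],"jaw": 1},
    {"slide": [80,-36,-110],"dr": [0,0,0],"jaw": 1},
    {"slide": [80,-36,-110],"dr": [0,0,0],"jaw": 1},
  ],
)

```text
t: 8.5
tool_pos: [0.451, 0.1957, 0.422]
orientation: [1.975, 2.442, 0.001]
force: [-0.1, -0.2, -2.6]
opening: 0.0298
gripper_force: 59.9
```

Run:
```python
from h import *
s=read_state();p=s['tool_pos'];print(s['t'],p,s['force'],s['wrist_torque'])
print('box xy',(p[:2]-BC)@BX,(p[:2]-BC)@BY)
im,w=cloud('scene')
m=(w[...,2]>.14)&(w[...,2]<.2)&(np.hypot(w[...,0]-p[0],w[...,1]-p[1])<.07)
q=w[m]; b=np.stack([(q[:,:2]-BC)@BX,(q[:,:2]-BC)@BY,q[:,2]],1)
print(b.min(0),b.max(0),len(q))
im,w2=cloud('top')
grid(np.vstack([w.reshape(-1,3),w2.reshape(-1,3)]))
```

```text
8.5 [0.45104845 0.19566769 0.42201019] [-0.13673913 -0.19649884 -2.58459773] [-0.04210729 -0.05772609 -0.00662611]
box xy -0.017906024597019832 0.05556768379823636
[-0.05650777  0.01423663  0.1506929 ] [0.02472702 0.09413192 0.19999145] 1718
rows y, cols x [-60, -48, -36, -24, -12, 0, 12, 24, 36, 48, 60]
 -120   50   38   37   37   38   38   38   38   37   38   28
 -112   49   38   38   38   38   38   38   38   39   38   26
 -104   49   38   38   38   38   38   38   38   38   38   17
  -96   50   38   39   38   38   38   38   38   38   38   21
  -88   48   38   38   38   38   38   38   38   38   38   31
  -80   47   37   37   37   37   37   37   38   37   38   14
  -72   44   11   35   35   35   35   36   33   29   28   36
  -64   45   11   39   38   38   38   38   38   38   39   39
  -56   44   11   38   38   38   38   38   39   38   38   38
  -48   46   11   38   38   38   38   38   39   38   38   39
  -40   44   11   38   38   38   38   38   38   38   38   39
  -32   42   11   37   37   38   37   37   37   39   38   39
  -24   47   10   27   29   30   30   27   27   26   27   34
 
[... 396 characters left out ...]
 350  458  345  356  362  362
   40  409  170  236  238  246  283  364  445  362  363  363
   48  407  170  247   84  368  242  268  443   36  363  363
   56  169  169  169  298  365  224  282  418   36  362  363
   64   32  169   90   81  376  230  343  436   36  363  363
   72   49  169  169  184  202  368  413  363  361  363  363
   80   70  344  340  354  355  400  419  354  336  362  363
   88   66  338  335  335  414  411  443  327   38  362  362
   96   58   39   40  162  441  445   39   39   38   38   29
  104   58   38   38   38   38   37   38   38   38   38   24
  112   58   38   38   38   38   38   38   38   38   39   27
  120   66   38   38   38   39   38   38   38   38   37   35
```

Two blocks are now flat. The plate spans box x -57 to 25 and y 14 to 94, so I'll press the third.

>>> servo_tool(
  increments=[
    {"slide": [0,0,20],"dr": [0,0,0],"jaw": 1},
    {"slide": [0,0,40],"dr": [0,0,0],"jaw": 1},
    {"slide": [0,0,46],"dr": [0,0,0],"jaw": 1},
    {"slide": [0,0,50],"dr": [0,0,0],"jaw": 1},
    {"slide": [0,0,54],"dr": [0,0,0],"jaw": 1},
    {"slide": [0,0,58],"dr": [0,0,0],"jaw": 1},
    {"slide": [0,0,62],"dr": [0,0,0],"jaw": 1},
    {"slide": [0,0,66],"dr": [0,0,0],"jaw": 1},
    {"slide": [0,0,70],"dr": [0,0,0],"jaw": 1},
    {"slide": [0,0,74],"dr": [0,0,0],"jaw": 1},
    {"slide": [0,0,78],"dr": [0,0,0],"jaw": 1},
    {"slide": [0,0,82],"dr": [0,0,0],"jaw": 1},
    {"slide": [0,0,86],"dr": [0,0,0],"jaw": 1},
    {"slide": [0,0,90],"dr": [0,0,0],"jaw": 1},
    {"slide": [0,0,94],"dr": [0,0,0],"jaw": 1},
    {"slide": [0,0,98],"dr": [0,0,0],"jaw": 1},
    {"slide": [0,0,102],"dr": [0,0,0],"jaw": 1},
    {"slide": [0,0,106],"dr": [0,0,0],"jaw": 1},
    {"slide": [0,0,110],"dr": [0,0,0],"jaw": 1},
    {"slide": [0,0,110],"dr": [0,0,0],"jaw": 1},
  ],
)

```text
t: 10.6
tool_pos: [0.4507, 0.1956, 0.3109]
orientation: [-1.976, -2.442, 0.002]
force: [0.1, 0.4, -3.5]
opening: 0.0298
gripper_force: 59.9
```

>>> servo_tool(
  increments=[
    {"slide": [0,0,-25],"dr": [0,0,0],"jaw": 1},
    {"slide": [0,0,-60],"dr": [0,0,0],"jaw": 1},
    {"slide": [0,0,-90],"dr": [0,0,0],"jaw": 1},
    {"slide": [0,0,-110],"dr": [0,0,0],"jaw": 1},
    {"slide": [-20,0,-110],"dr": [0,0,0],"jaw": 1},
    {"slide": [-50,0,-110],"dr": [0,0,0],"jaw": 1},
    {"slide": [-80,0,-110],"dr": [0,0,0],"jaw": 1},
    {"slide": [-110,0,-110],"dr": [0,0,0],"jaw": 1},
    {"slide": [-140,0,-110],"dr": [0,0,0],"jaw": 1},
    {"slide": [-160,0,-110],"dr": [0,0,0],"jaw": 1},
    {"slide": [-160,0,-110],"dr": [0,0,0],"jaw": 1},
  ],
)

```text
t: 11.7
tool_pos: [0.4847, 0.037, 0.4219]
orientation: [1.979, 2.438, -0.001]
force: [0.6, 0.4, -3.3]
opening: 0.03
gripper_force: 59.9
```

Run:
```python
from h import *
s=read_state();p=s['tool_pos'];print(s['t'],p,s['force'],cv2.Rodrigues(np.array(s['orientation']))[0].round(3))
im,w=cloud('scene');cv2.imwrite('pics/s3.png',im[80:340,150:550,::-1])
im,w2=cloud('top')
grid(w2)
# mat from earlier top view: corners at table level mask by scene colour
w=np.load('top.npy');z=w[...,2];im0=cv2.imread('pics/top0.png')
g=w2[...,2];cand=(g>.0035)&(g<.009);cand[:220]=0;cand[315:]=0;cand[:,340:][:,100:]=0;cand[:,:340]=0
k=cv2.morphologyEx(cand.astype(np.uint8),cv2.MORPH_OPEN,np.ones((7,7),np.uint8))>0
q=w2[k];print('mat',k.sum(),cv2.minAreaRect((q[:,:2]*1000).astype(np.float32)),q.mean(0))
```

```text
11.7 [0.48470796 0.0369979  0.42189642] [ 0.57704907  0.42510917 -3.32041534] [[-0.206  0.979  0.   ]
 [ 0.979  0.206 -0.001]
 [-0.001  0.    -1.   ]]
rows y, cols x [-60, -48, -36, -24, -12, 0, 12, 24, 36, 48, 60]
 -120    .    .    .  659  658  654  646  634    .    .    .
 -112    .    .    .  659  658  655  648  636    .    .    .
 -104    .    .    .  659  659  656  649  638    .    .    .
  -96    .    .    .    .  659  656  650  640    .    .    .
  -88    .    .    .    .  659  656  651  642  627    .    .
  -80    .    .    .    .    .    .  648  641  630    .    .
  -72    .    .    .    .    .    .    .  637  625    .    .
  -64    .    .    .    .    .    .    .    .  628    .    .
  -56    .    .    .    .    .    .    .    .    .    .    .
  -48    .    .    .    .    .    .    .    .    .    .    .
  -40    .    .    .    .    .    .    .    .    .    .    .
  -32    .    .    .    .    .    .    .    .    .    .    .
  -24    .    .    .    .    .    .    .    .    .    .    .
  -16    .    .    .    .    .    .    .    .    .    .    .
   -8    .    .    .    .    . 
[... 427 characters left out ...]
   .    .    .    .    .    .
   56    .    .    .    .    .    .    .    .    .    .    .
   64    .    .    .    .    .    .    .    .    .    .    .
   72    .    .    .    .    .    .    .    .    .    .    .
   80    .    .    .    .    .    .    .    .    .    .    .
   88    .    .    .    .    .    .    .    .    .    .    .
   96    .    .    .    .    .    .    .    .    .    .    .
  104    .    .    .    .    .    .    .    .    .    .    .
  112    .    .    .    .    .    .    .    .    .    .    .
  120    .    .    .    .    .    .    .    .    .    .    .
mat 0 ((0.0, 0.0), (0.0, 0.0), 0.0) [nan nan nan]<stdin>:10: RuntimeWarning: Mean of empty slice.
  ret = um.true_divide(
```

>>> servo_tool(
  increments=[
    {"slide": [-25,-5,0],"dr": [0,0,0],"jaw": 1},
    {"slide": [-55,-10,0],"dr": [0,0,0],"jaw": 1},
    {"slide": [-85,-15,0],"dr": [0,0,0],"jaw": 1},
    {"slide": [-115,-20,0],"dr": [0,0,0],"jaw": 1},
    {"slide": [-145,-25,0],"dr": [0,0,0],"jaw": 1},
    {"slide": [-165,-29,0],"dr": [0,0,0],"jaw": 1},
    {"slide": [-165,-29,0],"dr": [0,0,0],"jaw": 1},
    {"slide": [-165,-29,0],"dr": [0,0,0],"jaw": 1},
  ],
)

```text
t: 12.6
tool_pos: [0.4905, -0.1275, 0.4217]
orientation: [-1.976, -2.442, -0.001]
force: [-0.4, 0.0, -3.5]
opening: 0.0299
gripper_force: 59.9
```

Run:
```python
from h import *
s=read_state();p=s['tool_pos'];print(s['t'],p,s['force'])
im,w=cloud('scene');cv2.imwrite('pics/s4.png',cv2.resize(im[80:340,150:550,::-1],None,fx=2,fy=2))
im,w2=cloud('top')
grid(np.vstack([w.reshape(-1,3),w2.reshape(-1,3)]))
m=(w[...,2]>.155)&(w[...,2]<.2)&(np.hypot(w[...,0]-p[0],w[...,1]-p[1])<.07)
q=w[m];print(q.min(0),q.max(0))
```

```text
12.6 [ 0.49049249 -0.12754497  0.42167218] [-0.37271421  0.02721675 -3.49826667]
rows y, cols x [-60, -48, -36, -24, -12, 0, 12, 24, 36, 48, 60]
 -120   51   38   37   38   38   38   37   38   38   37   19
 -112   50   38   38   38   38   38   38   38   38   38   23
 -104   50   38   38   38   38   38   38   38   38   38   20
  -96   49   38   38   38   38   38   38   38   38   38   25
  -88   50   38   38   38   38   38   38   38   38   38   28
  -80   47   37   37   37   37   37   37   37   38   38   20
  -72   43   10   36   34   36   35   35   33   28   27   36
  -64   45   11   38   38   38   38   38   38   39   38   38
  -56   46   11   38   38   38   38   38   38   38   38   39
  -48   45   11   38   38   38   38   38   38   38   38   39
  -40   45   11   38   38   38   39   38   38   38   38   39
  -32   42   11   38   37   38   38   37   38   38   38   39
  -24   45   11   28   28   29   28   28   28   25   25   37
  -16   46   11   38   38   38   38   38   38   38   38   39
   -8   46   11   38   38   38   38   38   38   38   38   39
    0   46   10   38   38   38   38   38
[... 311 characters left out ...]
  38   11   12
   48   54   38   38   38   38   38   38   38   38   11   12
   56   51   38   38   38   38   37   38   38   38   11   11
   64   55   38   38   38   38   38   38   38   38   11   11
   72   50   35   36   35   35   37   37   37   37   10   12
   80   54   36   37   37   37   37   37   36   35   33   17
   88   51   38   38   38   38   38   38   38   38   38   26
   96   53   38   38   38   38   38   38   38   38   38   14
  104   53   38   38   38   38   38   38   38   38   38   29
  112   51   38   38   38   38   38   38   38   38   38   21
  120   58   38   38   38   38   38   38   39   38   38   35
[ 0.44526019 -0.16969645  0.15518349] [ 0.54004765 -0.0812966   0.19983514]
```

View pics/s4.png

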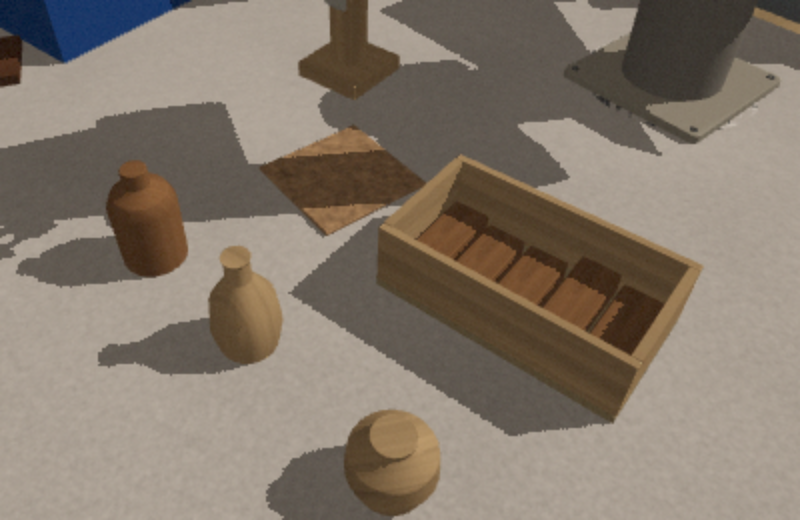

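All five block tops are level at 38 mm, and the three bottles are standing. I'll lower the tamper onto the mat and release it.

>>> servo_tool(
  increments=[
    {"slide": [0,-1,25],"dr": [0,0,0],"jaw": 1},
    {"slide": [0,-1,55],"dr": [0,0,0],"jaw": 1},
    {"slide": [0,-1,85],"dr": [0,0,0],"jaw": 1},
    {"slide": [0,-1,110],"dr": [0,0,0],"jaw": 1},
    {"slide": [0,-1,125],"dr": [0,0,0],"jaw": 1},
    {"slide": [0,-1,133],"dr": [0,0,0],"jaw": 1},
    {"slide": [0,-1,138],"dr": [0,0,0],"jaw": 1},
    {"slide": [0,-1,141],"dr": [0,0,0],"jaw": 1},
    {"slide": [0,-1,143],"dr": [0,0,0],"jaw": 1},
    {"slide": [0,-1,144],"dr": [0,0,0],"jaw": 1},
    {"slide": [0,-1,145],"dr": [0,0,0],"jaw": 1},
    {"slide": [0,-1,145],"dr": [0,0,0],"jaw": 1},
    {"slide": [0,-1,145],"dr": [0,0,0],"jaw": 1},
  ],
)

```text
t: 14.0
tool_pos: [0.4895, -0.1286, 0.2769]
orientation: [1.976, 2.442, 0.0]
force: [0.1, 0.7, -3.2]
opening: 0.0299
gripper_force: 59.9
```

>>> servo_tool(
  increments=[
    {"slide": [0,0,0.5],"dr": [0,0,0],"jaw": 1},
    {"slide": [0,0,1],"dr": [0,0,0],"jaw": 1},
    {"slide": [0,0,1],"dr": [0,0,0],"jaw": 1},
  ],
)

```text
t: 14.3
tool_pos: [0.4896, -0.1285, 0.2766]
orientation: [1.976, 2.442, 0.0]
force: [-2.5, 0.9, 5.0]
opening: 0.0299
gripper_force: 59.9
```

Contact with the mat is made. I'll open the fingers, back off and retreat upward.

>>> servo_tool(
  increments=[
    {"slide": [0,0,-0.5],"dr": [0,0,0],"jaw": 0},
    {"slide": [0,0,-0.5],"dr": [0,0,0],"jaw": 0},
    {"slide": [0,0,-0.5],"dr": [0,0,0],"jaw": 0},
    {"slide": [0,0,-0.5],"dr": [0,0,0],"jaw": 0},
    {"slide": [0,0,-0.5],"dr": [0,0,0],"jaw": 0},
    {"slide": [0,0,-0.5],"dr": [0,0,0],"jaw": 0},
    {"slide": [0,0,-0.5],"dr": [0,0,0],"jaw": 0},
    {"slide": [0,0,-0.5],"dr": [0,0,0],"jaw": 0},
    {"slide": [0,0,-15],"dr": [0,0,0],"jaw": 0},
    {"slide": [0,0,-40],"dr": [0,0,0],"jaw": 0},
    {"slide": [0,0,-70],"dr": [0,0,0],"jaw": 0},
    {"slide": [0,0,-100],"dr": [0,0,0],"jaw": 0},
    {"slide": [0,0,-130],"dr": [0,0,0],"jaw": 0},
    {"slide": [0,0,-140],"dr": [0,0,0],"jaw": 0},
    {"slide": [0,0,-140],"dr": [0,0,0],"jaw": 0},
    {"slide": [0,0,-140],"dr": [0,0,0],"jaw": 0},
  ],
)

```text
t: 15.9
tool_pos: [0.4892, -0.1284, 0.4148]
orientation: [-1.976, -2.441, 0.001]
force: [-0.1, 0.4, 1.1]
opening: 0.0931
gripper_force: 0.0
```

Run:
```python
from h import *
s=read_state();p=s['tool_pos'];print(s['t'],p,s['force'],s['opening'])
im,w=cloud('scene');cv2.imwrite('pics/s5.png',im[:,:,::-1])
m=(w[...,2]>.12)&(w[...,2]<.17)&(np.hypot(w[...,0]-.4895,w[...,1]+.1285)<.04)
q=w[m];print(q.mean(0),q.max(0))
```

```text
15.9 [ 0.48919782 -0.12840961  0.41477923] [-0.10390646  0.44225485  1.12721515] 0.09313106067937967
[ 0.49619391 -0.12312524  0.14229146] [ 0.50913546 -0.11068549  0.15671885]
```

View pics/s5.png

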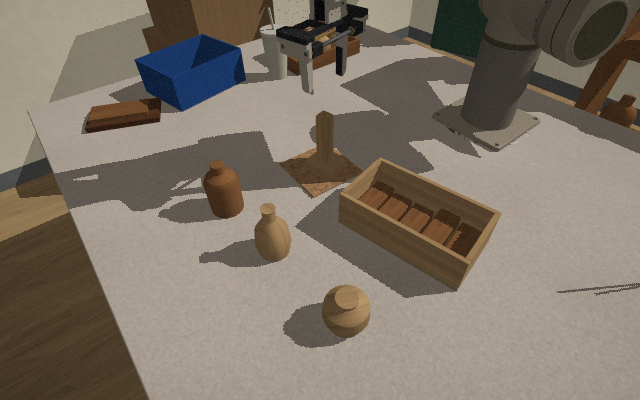

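The final view shows the tamper upright on the mat near (322,150), the hand clear, the blocks flat and the bottles where they were. Handing in.

```bash
python3 -c "
from plant import *
print(close_job())"
```

```text
the job is handed in; nothing more can be done
None
```

All five blocks measured flat and level at 38 mm, the tamper stands released and upright on its mat, the bottles stand where they were, and the job was handed in after about 16 s of robot time; no verdict came back.

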